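# Centre the coil stand on the upturned tumbler

### The arm

A 6-joint arm with a two-finger parallel gripper is mounted at the origin on the work surface. World frame = base frame: x ahead of the robot, y to its left, z up, the work surface at z = 0. Lengths are in mm, angles in rad, forces in N, time in s.
With the tool pointing down it reaches from about 275 to 1000 mm from the base axis. Payload 8.4 kg.
Tool frame: the origin (TCP) lies midway between the tips of the shut fingers; the grasp point (between the pads) lies behind it (r.pinch_z is the z of the grasp point in the tool frame, in mm); z points along the fingers, y is the direction in which the jaws open and shut (so a half turn about z gives the same grasp; the last joint's range is limited). The gripper opens to 85 mm and grips with 20 to 120 N. Pads are 22 mm wide; open, the fingers measure 114 mm over their backs; the gripper's body (76 mm by 85 mm) begins 54 mm behind the grasp point. The pads swing forward as they close: fully open they stand 13 mm farther back than shut.
Start: joints at [1.196, 0.353, 1.633, -0, 1.155, -0.002], TCP at [227.639, 582.072, 231.281] pointing down, gripper open.
Joint ranges: [-2.63, 2.63], [-0.92, 2.1], [0.06, 2.66], [-1.3, 4.44], [0, 2.69], [-3.02, 3.02]. Speed limits (rad/s): [2.22, 2.22, 2.79, 3.14, 3.14, 3.14].

### API

Orientations are given as [roll, pitch, yaw] about the fixed x, y, z axes, in that order (R = Rz(yaw) Ry(pitch) Rx(roll)).
In Python, from rig import r, optics, ticket gives the robot as it stands.
- The arm moves only by the shell command python3 -m jog 'ROWS' [FORCE]. ROWS is text: rows parted by semicolons, each of 7 numbers parted by spaces: the closure in counts, from 0 (fully open) to 255 (shut), then the shift along the tool's x, y, z in mm, then the turn, a rotation vector about the tool's x, y, z in degrees. A call has 1 to 5 rows; each row shifts and turns the pose as measured when the row begins, along the tool's axes as they then stand; what a row does not reach is not made up. A row lasts 1/12 s, in which the tool goes at most 41.7 mm and 7.16 degrees, less where a joint would pass 70% of its speed; a pose out of reach is approached as far as the arm can. A call with a gripper value outside its range is refused whole. The fingers move at their own pace and stop on an object; FORCE is the grip in N (left out, the last holds). Time passes only in rows, so rows that do not move let the fingers close. It gives the time, the measured TCP pose, the force and the opening at its end, in the units of the state.
- r.sense(): the state, without advancing time (a new reading comes with each control period).
- optics.grab_frame(name): name is "scene" or "top" or "wrist"; returns the picture (400x640x3 uint8, red, green, blue); there is no depth.
- optics.camera_info(name): a dict with "fx", "fy", "cx", "cy" (pixels), "world_from_camera" (4x4, takes a point from camera to world coordinates). Camera axes: x right, y down, z forward; pixel columns grow to the right and rows downward; lengths in mm; the calibration is good to about 2 mm. A picture is of the moment at which its call begins: read the wrist's pose just before it. camera_info takes no time and is no camera call; for the wrist camera it gives the pose at the moment of the call.
- ticket.sign_off(): hands the job in, once; it reports no verdict.
The state is a dict: "clock": time; "qpos": joint angles; "qvel": joint speeds; "joint_efforts": joint torques, N m; "eef_pos": TCP position; "tcp_rot": TCP orientation; "contact_force": force on the tool from outside, world axes, zero at the start; "wrist_torque": the same for the moment, N m; "opening": opening from 0.0 (shut) to 1.0 (fully open).
Only numpy, scipy, OpenCV 4.12 (cv2) and the standard library are available. Lean on these libraries where they do the work, as an engineer would, in place of code of your own. Each camera call takes 0.05 s, during which the arm holds its last target.

### The job

The little steel mosquito coil stand has been left hanging over one side of the upturned tumbler on the plate. Before the coil is lit, centre it on the tumbler's flat bottom with light taps of your fingertip from the side: it is wobbly on its narrow foot, so do not hit it hard, pinch it, lift it, tip it or knock it off. Do not shift the tumbler or the plate, leave everything else on the chest alone, and take your hand away when you are done.

Things in the scene. Friction and masses are not known exactly. Their poses are not given: they have to be found in the camera images.
- stand: Mosquito coil stand, about 50 g: a round bright stamped-steel dish on a flat foot 22 mm across and 3 mm high, with the last turns of a dark green coil (48 mm across, 20 to 25 mm up) on an upright tongue in its middle (top 30.5 mm up). Origin: centre of the foot's underside; z up; its yaw means nothing. It starts upright, wholly on the glass, its centre 14 to 21 mm off the middle, in any direction.
- stand_rim (a point): The middle of the dish's round rim, 12.5 mm above the stand's underside. The rim is 60 mm across and is the stand's widest part, its outer edge 11 to 14 mm above the underside, so an upright finger from the side meets it first. The stand slides under a few tenths of a newton and stops when no longer pushed; pressing on the rim tips it, and pushed at the coil it rocks more easily than at the rim.
- tumbler_bottom (a point): The middle of the tumbler's flat bottom, which faces up because the tumbler is upturned: the point over which the stand's foot is to be centred, 101 mm above the chest top. The flat is 68 mm across.
- tumbler: Upturned pale blue-green glass tumbler, about 300 g, standing loose, mouth down, on the plate: 95 mm high, 86 mm across at the mouth (below), 68 mm across at its bottom (above). Origin: the centre of its mouth, 6 mm above the chest top; z up; its yaw means nothing.
- plate: White ceramic plate, loose on the chest top, 210 mm across, 22 mm high at the rim, flat inside for 65 mm around its middle, the inside floor 6 mm above the chest top. Origin: the centre of its underside. The tumbler stands within 12 mm of its middle.
- spraycan: Green plastic insect spray can, upright, 60 mm across, 192 mm high with its nozzle. Origin: the centre of its underside. A bystander.
- jar: White plastic jar with a blue cap, 62 mm across, 70 mm high. Origin: the centre of its underside. A bystander.
- mug: Blue ceramic mug, upright, 76 mm across plus a handle at its +y side, 85 mm high. Origin: the centre of its underside. A bystander.
- lighter: Red plastic lighter lying flat, 76 mm along x, 23 mm wide, 11 mm thick. Origin: under it, near its middle. A bystander.
- coilbox: Green cardboard box of coils lying flat, 125 x 125 x 34 mm. Origin: the centre of its underside. A bystander.
- phone: Black mobile phone lying flat, 150 mm along x, 72 mm wide, 9 mm thick. Origin: the centre of its underside. A bystander.
Things that resemble listed ones, but are neither listed nor needed, are in the scene too. Of the things that look like the stand, the middle-sized one is meant.

How it is judged:
By the outcome, as a careful person would: the job done as asked, in the order asked, and still so for the second after the job is handed in, with the robot touching nothing.
It also fails if it takes over 45 s, if anything falls off the work surface, if the arm or the gripper's body presses on something with over 40 N, if the wrist force passes 120 N, or if a joint passes its speed limit or range.

## Working session

There is one attempt and no reset: what is moved stays moved. The work goes in short steps, Python scripts to look and compute and a shell command to move; the robot and the scene stay as the last step left them, time stands still between calls to the robot, and variables do not carry over. Pictures are saved under pics/ and viewed, and the job is handed in when it is done.

```bash
ls; mkdir -p pics; python3 - <<'E'
from rig import r, optics, ticket
import cv2
print(r.sense(), r.pinch_z)
for n in ("scene","top","wrist"):
    i=optics.camera_info(n); print(n,i)
    cv2.imwrite(f"pics/{n}0.png",optics.grab_frame(n)[:,:,::-1])
E
```

```text
pics
{'clock': 0.0, 'qpos': array([ 1.19561145e+00,  3.53649438e-01,  1.63413249e+00, -2.13574320e-05,
        1.15519863e+00, -2.43358662e-03]), 'qvel': array([ 0.0007909 ,  0.00053495, -0.0005045 , -0.00138484, -0.00122271,
        0.00107938]), 'joint_efforts': array([ 1.22452511e-03, -6.05249476e+01, -3.42068374e+01,  1.35905043e-04,
        9.05820751e-03, -2.19894315e-05]), 'eef_pos': array([227.46376193, 581.62867412, 230.5615788 ]), 'tcp_rot': array([-3.14020470e+00,  1.61497464e-05,  2.76885001e+00]), 'contact_force': array([-0.51294023, -0.39911879,  0.27928537]), 'wrist_torque': array([-0.01321217,  0.05534805,  0.02187462]), 'opening': 0.9974011927101009} -18.700000000000003
scene {'fx': 471.92420986026553, 'fy': 471.92420986026553, 'cx': 323.38889915691107, 'cy': 201.15304552294052, 'world_from_camera': array([[ 6.10514168e-01,  5.97673769e-01, -5.19671547e-01,
         1.35092585e+03],
       [ 7.91800677e-01, -4.45679914e-01,  4.17637524e-01,
        -6.66931494e+02],
       [ 1.80038230e-02, -6.66449909e-01, -7.45332397e-01,
         1.30893030e+03],
       [ 0.000000
[... 309 characters left out ...]
 1.80951709e-02,  5.72154310e-03,
        -1.49226217e+00],
       [-7.21327031e-03, -8.34779511e-02, -9.96483517e-01,
         1.43546218e+03],
       [ 0.00000000e+00,  0.00000000e+00,  0.00000000e+00,
         1.00000000e+00]])}
wrist {'fx': 313.271356311443, 'fy': 313.271356311443, 'cx': 322.1496045643033, 'cy': 201.47870523395167, 'world_from_camera': array([[ 3.66075392e-01,  8.87986237e-01,  2.78332985e-01,
         1.56757640e+02],
       [ 9.30584363e-01, -3.48917074e-01, -1.10768314e-01,
         6.08642835e+02],
       [-1.24560793e-03,  2.99561878e-01, -9.54076061e-01,
         3.73079528e+02],
       [ 0.00000000e+00,  0.00000000e+00,  0.00000000e+00,
         1.00000000e+00]])}
```

View pics/scene0.png

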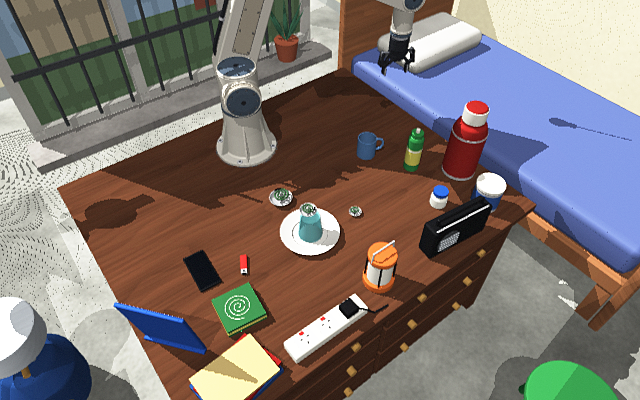

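View pics/top0.png

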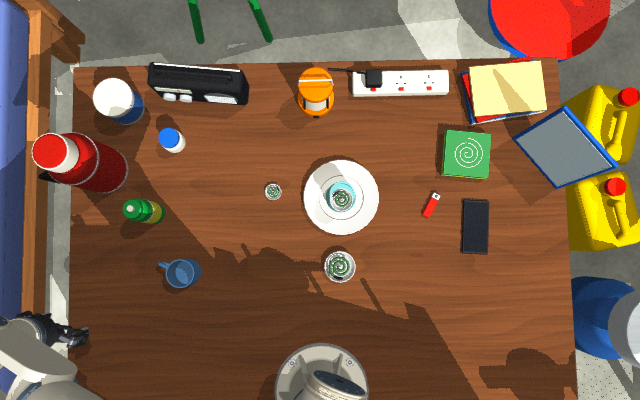

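View pics/wrist0.png

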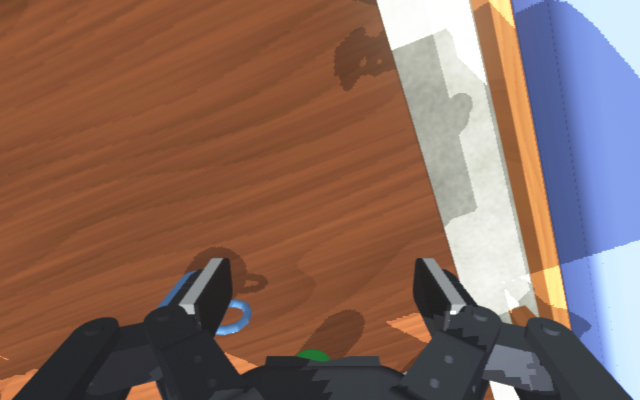

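Three stand-like things are in the top view: (341,199) on the tumbler, a small one at (273,191) and a large one at (340,266), both on the chest top. The one on the tumbler is the middle-sized one and fits the description. I'll confirm that in an enlarged crop.

```bash
python3 - <<'E'
import cv2, numpy as np
a=cv2.imread("pics/top0.png")[140:290,250:400]
a=cv2.resize(a,None,fx=4,fy=4,interpolation=cv2.INTER_CUBIC); cv2.imwrite("pics/crop0.png",a)
b=cv2.imread("pics/scene0.png")[180:265,255:370]
cv2.imwrite("pics/crop1.png",cv2.resize(b,None,fx=6,fy=6,interpolation=cv2.INTER_CUBIC))
E
```

```text
(no output)
```

View pics/crop0.png

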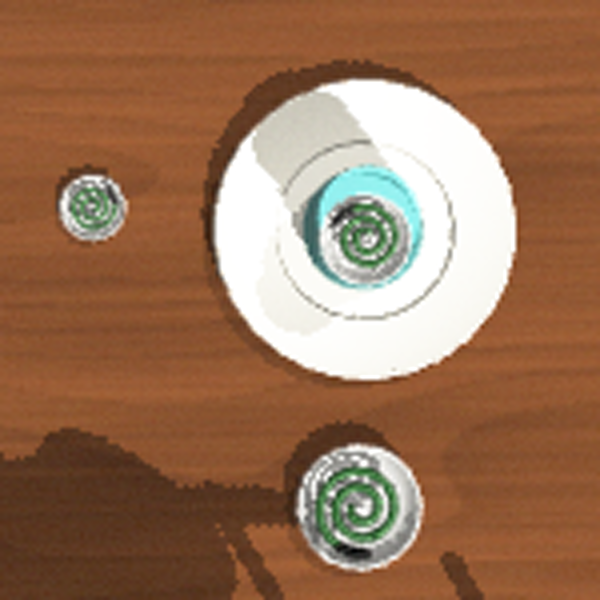

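View pics/crop1.png

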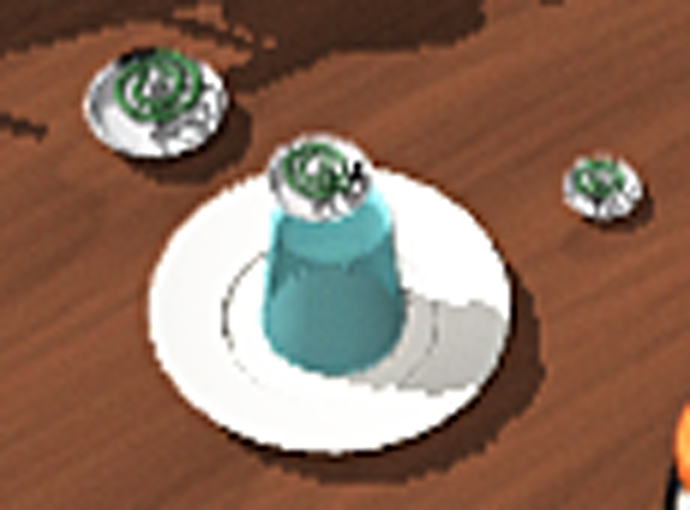

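Confirmed: the stand on the tumbler is the middle-sized one, and its dish is about 60 mm across. It hangs toward the robot. Next I'll make a coarse estimate from the top view.

```bash
cat > h.py <<'E'
import numpy as np, cv2
from rig import r, optics, ticket
def ray(ci,u,v,z):
    T=ci["world_from_camera"]; d=T[:3,:3]@np.array([(u-ci["cx"])/ci["fx"],(v-ci["cy"])/ci["fy"],1]); o=T[:3,3]
    return o+d*(z-o[2])/d[2]
def proj(ci,P):
    T=ci["world_from_camera"]; p=(np.atleast_2d(P)-T[:3,3])@T[:3,:3]
    return np.c_[ci["fx"]*p[:,0]/p[:,2]+ci["cx"],ci["fy"]*p[:,1]/p[:,2]+ci["cy"]]
def ring(c,z,R,n=90):
    t=np.linspace(0,2*np.pi,n); return np.c_[c[0]+R*np.cos(t),c[1]+R*np.sin(t),0*t+z]
def overlay(img,ci,rings,box,s,name):
    x0,y0,x1,y1=box
    o=cv2.resize(img[y0:y1,x0:x1],None,fx=s,fy=s,interpolation=cv2.INTER_CUBIC)
    for c,z,R,col in rings:
        p=(proj(ci,ring(c,z,R))-[x0-.5,y0-.5])*s
        cv2.polylines(o,[np.round(p).astype(int)],True,col,1)
    cv2.imwrite(name,o)
E
python3 - <<'E'
from h import *
im=cv2.imread("pics/top0.png"); ci=optics.camera_info("top")
f=lambda x,y:(250+x/4-.5,140+y/4-.5)
print("stand",ray(ci,*f(367,240),113.5)); print("tumb",ray(ci,*f(370,224),101)); print("plate",ray(ci,*f(365,229),22))
hsv=cv2.cvtColor(im,cv2.COLOR_BGR2HSV)
print("big",ray(ci,*f(360,507),12),"small",ray(ci,*f(92,207),10))
S=ray(ci,*f(367,240),113.5);T=ray(ci,*f(370,224),101)
overlay(im,ci,[(S,113.5,30,(0,0,255)),(T,101,34,(255,0,255)),(T,6,43,(0,255,255))],(310,165,375,235),8,"pics/ov0.png")
E
```

```text
stand [512.77472992 -61.03916807 113.5       ]
tumb [524.34496325 -63.79597675 101.        ]
plate [528.40186911 -63.94050128  22.        ]
big [336.53493142 -56.74540638  12.        ] small [548.48159235 126.48966909  10.        ]
```

View pics/ov0.png

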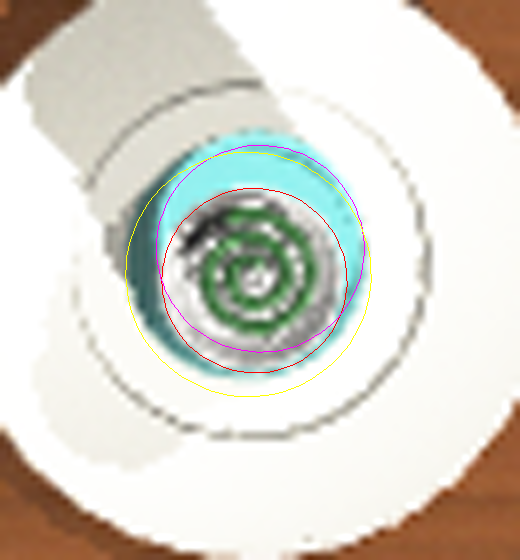

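The tumbler flat still needs refining: its far edge lies farther out than my first circle. I'll move the shut fingers above the robot side with tool x pointing to world +x, so the wrist camera looks down on the stand.

```bash
cat >> h.py <<'E'
def plan(target,yaw,n):
    s=r.sense(); p=s["eef_pos"]; y0=s["tcp_rot"][2]; d=(np.array(target)-p)/n
    dy=((yaw-y0)+np.pi)%(2*np.pi)-np.pi if abs(yaw-y0)<np.pi else yaw-y0
    for k in range(n):
        y=y0+dy*k/n; c,sn=np.cos(y),np.sin(y)
        print("%d: 255 %.1f %.1f %.1f 0 0 %.2f"%(k,c*d[0]+sn*d[1],sn*d[0]-c*d[1],-d[2],-np.degrees(dy)/n))
E
python3 -c "
from h import *
plan([440,-62,230],0,23)"
```

```text
0: 255 -18.8 -22.7 0.0 0 0 6.90
1: 255 -21.4 -20.3 0.0 0 0 6.90
2: 255 -23.7 -17.6 0.0 0 0 6.90
3: 255 -25.6 -14.6 0.0 0 0 6.90
4: 255 -27.2 -11.4 0.0 0 0 6.90
5: 255 -28.3 -8.1 0.0 0 0 6.90
6: 255 -29.1 -4.6 0.0 0 0 6.90
7: 255 -29.5 -1.1 0.0 0 0 6.90
8: 255 -29.4 2.5 0.0 0 0 6.90
9: 255 -28.9 6.0 0.0 0 0 6.90
10: 255 -27.9 9.4 0.0 0 0 6.90
11: 255 -26.6 12.7 0.0 0 0 6.90
12: 255 -24.9 15.8 0.0 0 0 6.90
13: 255 -22.8 18.7 0.0 0 0 6.90
14: 255 -20.4 21.3 0.0 0 0 6.90
15: 255 -17.7 23.6 0.0 0 0 6.90
16: 255 -14.7 25.5 0.0 0 0 6.90
17: 255 -11.6 27.1 0.0 0 0 6.90
18: 255 -8.2 28.3 0.0 0 0 6.90
19: 255 -4.8 29.1 0.0 0 0 6.90
20: 255 -1.2 29.4 0.0 0 0 6.90
21: 255 2.3 29.4 0.0 0 0 6.90
22: 255 5.8 28.9 0.0 0 0 6.90
```

```bash
python3 -m jog '255 -19 -23 0 0 0 7; 255 -21 -20 0 0 0 7; 255 -24 -18 0 0 0 7; 255 -26 -15 0 0 0 7; 255 -27 -11 0 0 0 7' 20; python3 -m jog '255 -28 -8 0 0 0 7; 255 -29 -5 0 0 0 7; 255 -30 -1 0 0 0 7; 255 -29 2 0 0 0 7; 255 -29 6 0 0 0 7'
```

```text
clock: 0.57
eef_pos: [271.9, 440.2, 228.5]
tcp_rot: [-3.14, -0.0, 2.147]
contact_force: [0.2, -0.2, -0.4]
opening: 0.301
clock: 0.98
eef_pos: [313.3, 291.4, 227.6]
tcp_rot: [-3.14, 0.002, 1.522]
contact_force: [0.2, 0.5, 0.1]
opening: 0.002
```

```bash
python3 -m jog '255 -28 9 0 0 0 7; 255 -27 13 0 0 0 7; 255 -25 16 0 0 0 7; 255 -23 19 0 0 0 7; 255 -20 21 0 0 0 7'; python3 -m jog '255 -18 24 0 0 0 7; 255 -15 26 0 0 0 7; 255 -12 27 0 0 0 7; 255 -8 28 0 0 0 7; 255 -5 29 0 0 0 7'; python3 -c "
from h import *
plan([440,-62,230],0,5)"
```

```text
clock: 1.4
eef_pos: [352.1, 141.4, 227.7]
tcp_rot: [-3.141, 0.002, 0.897]
contact_force: [0.8, 0.1, -0.2]
opening: -0.003
clock: 1.82
eef_pos: [387.1, -9.9, 228.2]
tcp_rot: [3.14, 0.0, 0.271]
contact_force: [0.7, 0.7, 0.2]
opening: 0.001
0: 255 7.4 12.9 -0.4 0 0 3.11
1: 255 8.1 12.4 -0.4 0 0 3.11
2: 255 8.8 12.0 -0.4 0 0 3.11
3: 255 9.4 11.5 -0.4 0 0 3.11
4: 255 10.0 11.0 -0.4 0 0 3.11
```

```bash
python3 -m jog '255 7 13 0 0 0 3; 255 8 12 0 0 0 3; 255 9 12 0 0 0 3; 255 9 12 0 0 0 3; 255 10 11 0 0 0 3'; python3 - <<'E'
from h import *
print(r.sense()["eef_pos"],r.sense()["tcp_rot"])
ci=optics.camera_info("wrist"); im=optics.grab_frame("wrist")[:,:,::-1].copy()
import pickle; pickle.dump(ci,open("w1.pkl","wb")); cv2.imwrite("pics/w1.png",im)
E
```

```text
clock: 2.23
eef_pos: [439.0, -70.1, 228.0]
tcp_rot: [3.139, 0.001, -0.015]
contact_force: [-0.2, -0.1, 0.8]
opening: -0.003
[438.97084572 -70.12466025 228.01731035] [ 3.13934911e+00  7.44341175e-04 -1.50967629e-02]
```

View pics/w1.png

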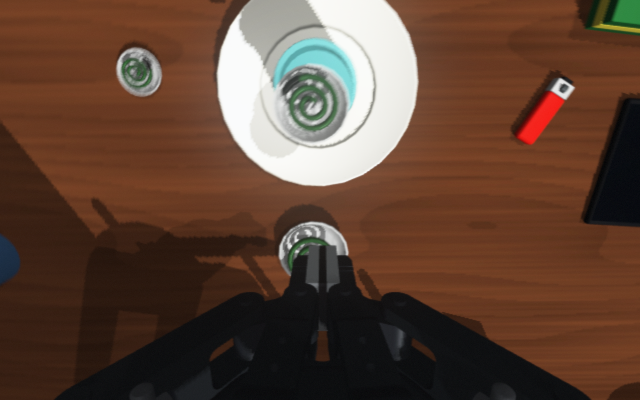

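The stand is at (312,103), the tumbler flat shows at about (315,78), and the finger tips are at about (322,250). I'll fit both circles with the calibration.

```bash
python3 - <<'E'
from h import *
im=cv2.imread("pics/w1.png")
cv2.imwrite("pics/w1c.png",cv2.resize(im[25:155,255:385],None,fx=4.6,fy=4.6,interpolation=cv2.INTER_CUBIC))
E
```

```text
(no output)
```

View pics/w1c.png

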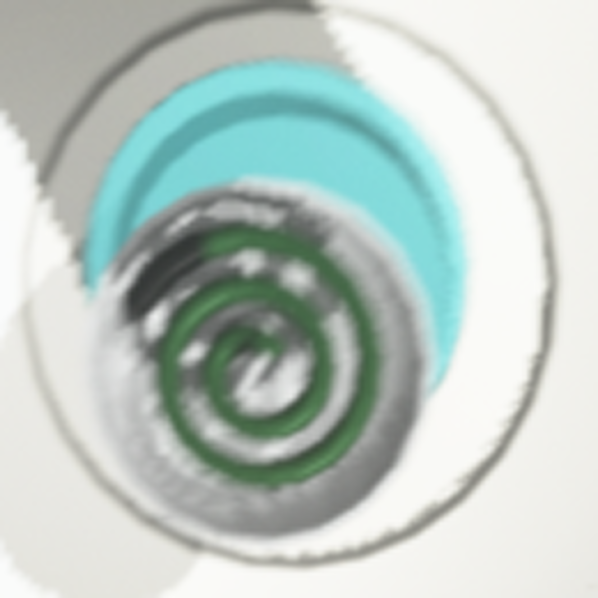

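```bash
cat >> h.py <<'E'
from scipy.optimize import least_squares
def fitc(ci,pts,z,R=None):
    P=np.array([ray(ci,u,v,z)[:2] for u,v in pts])
    x0=[*P.mean(0),R or 30]
    f=(lambda q:np.hypot(*(P-q[:2]).T)-(R or q[2]))
    q=least_squares(f,x0,loss="soft_l1",f_scale=.5).x
    return q if R is None else q[:2], f(q)
def cyan_pts(im,lo=80):
    h=cv2.cvtColor(im,cv2.COLOR_BGR2HSV)
    m=((h[...,0]>80)&(h[...,0]<100)&(h[...,1]>60)&(h[...,2]>90)).astype(np.uint8)
    n,l,s,c=cv2.connectedComponentsWithStats(m); k=1+np.argmax(s[1:,4]); m=(l==k).astype(np.uint8)
    hull=cv2.convexHull(cv2.findContours(m,0,1)[0][0])
    return m,s[k],hull[:,0]
E
python3 - <<'E'
from h import *
import pickle
im=cv2.imread("pics/w1.png"); ci=pickle.load(open("w1.pkl","rb"))
s=4.6; g=lambda L:[((x+.5)/s-.5+255,(y+.5)/s-.5+25) for x,y in L]
C=g([(88,250),(100,190),(140,125),(200,80),(280,60),(340,70),(400,115),(445,185),(466,260),(460,330),(440,385)])
D=g([(240,178),(300,184),(350,208),(395,256),(420,310),(428,360),(422,410),(390,475),(330,523),(270,537),(200,522),(130,462),(95,385),(95,310)])
for n,p,z,R in(("cyan",C,101,34),("cyan",C,101,None),("dish",D,114,30),("dish",D,114,None)):
    q,e=fitc(ci,p,z,R); print(n,q.round(2),e.round(1))
m,st,hu=cyan_pts(im); print(st)
T=fitc(ci,C,101,34)[0];S=fitc(ci,D,114,30)[0]; print(T-S,np.hypot(*(T-S)))
overlay(im,ci,[(S,114,30,(0,0,255)),(T,101,34,(255,0,255)),(T,6,43,(0,255,255))],(255,25,385,155),5,"pics/ov1.png")
# tip locus
print(proj(ci,[[438.97+11,-70.1,228],[438.97,-70.1,228]]))
tc=optics.camera_info("top"); t0=cv2.imread("pics/top0.png")
overlay(t0,tc,[(S,114,30,(0,0,255)),(T,101,34,(255,0,255)),(T,6,43,(0,255,255))],(310,165,375,235),8,"pics/ov2.png")
sc=optics.camera_info("scene"); t0=cv2.imread("pics/scene0.png")
overlay(t0,sc,[(S,114,30,(0,0,255)),(T,101,34,(255,0,255)),(T,6,43,(0,255,255))],(280,190,345,255),8,"pics/ov3.png")
E
python3 -c "
import cv2,numpy as np
a=[cv2.resize(cv2.imread(f'pics/ov{i}.png'),(390,440)) for i in (2,3)]
cv2.imwrite('pics/ov23.png',np.hstack(a))"
```

```text
cyan [529.77 -66.81] [-0.9 -0.5 -0.3  0.   0.6  0.9 -0.2 -1.  -0.6 -0.4  0.2]
cyan [530.39 -67.03  33.49] [-0.2 -0.  -0.1  0.   0.5  0.8 -0.3 -1.  -0.4  0.1  0.9]
dish [515.64 -62.78] [-0.8 -0.6 -0.5 -0.6 -0.5 -0.3 -0.1 -0.1 -0.3 -0.9 -1.9 -3.1 -2.8 -2.2]
dish [515.7  -64.04  28.73] [ 0.5  0.2  0.  -0.4 -0.4 -0.2 -0.1  0.2  0.5  0.4 -0.1 -0.8 -0.3  0.2]
[ 273   38   83   69 2095]
[14.13272535 -4.02854346] 14.69568264078253
[[319.82363724 242.7269357 ]
 [320.24268408 262.5136127 ]]
```

View pics/ov1.png

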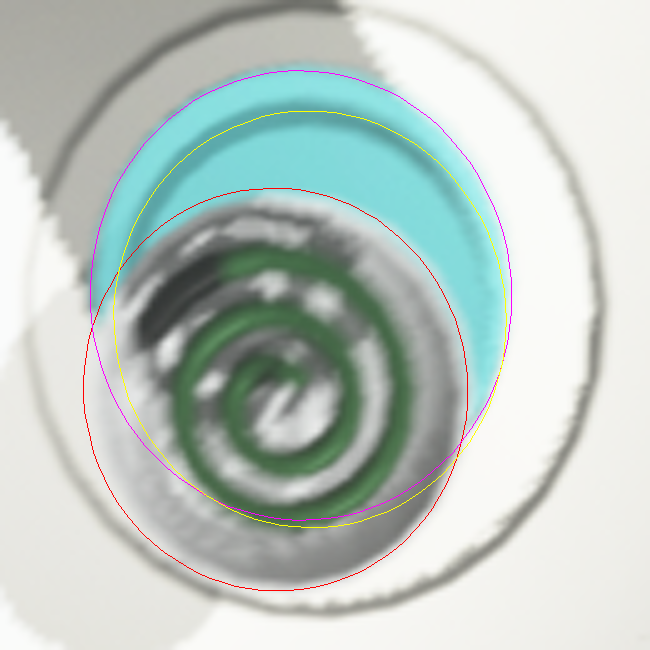

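View pics/ov23.png

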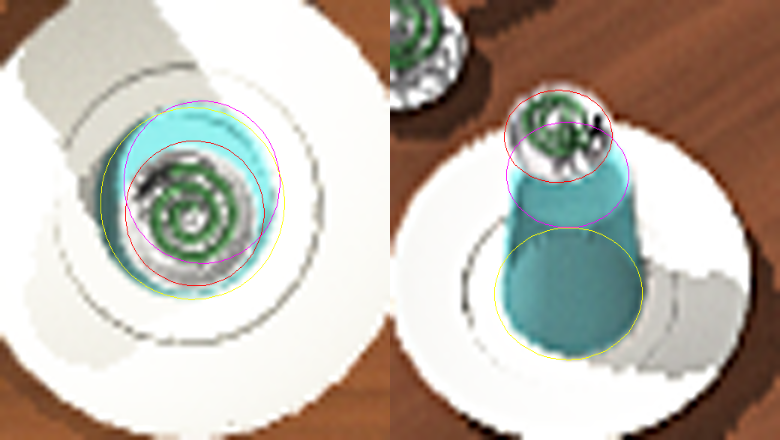

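The wrist fit is clean. With free radii the flat centre is T≈(530.4,-67.0) and the dish centre is S≈(515.7,-64.0), so the offset is about 15 mm with the push direction about -11.5°. The inner dark arc matches the tumbler mouth. The shut finger side face (tool x) will push along that line.

```bash
python3 -c "
from h import *
plan([461.8,-53,135],-.2,4)"
```

```text
0: 255 5.1 -4.7 23.3 0 0 2.59
1: 255 4.8 -5.0 23.3 0 0 2.59
2: 255 4.6 -5.2 23.3 0 0 2.59
3: 255 4.4 -5.4 23.3 0 0 2.59
```

```bash
python3 -m jog '255 5 -5 22 0 0 2.6; 255 5 -5 22 0 0 2.6; 255 5 -5 22 0 0 2.6; 255 4 -5 22 0 0 2.6; 255 0 0 0 0 0 0'; python3 - <<'E'
from h import *
print(r.sense()["eef_pos"],r.sense()["tcp_rot"])
plan([461.8,-53,107],-.2,3)
ci=optics.camera_info("wrist"); im=optics.grab_frame("wrist")[:,:,::-1].copy()
import pickle; pickle.dump(ci,open("w2.pkl","wb")); cv2.imwrite("pics/w2.png",im)
E
```

```text
clock: 2.7
eef_pos: [464.4, -54.3, 138.6]
tcp_rot: [3.139, -0.006, -0.21]
contact_force: [-1.4, -1.1, 0.4]
opening: -0.003
[464.41461738 -54.26584904 138.59195133] [ 3.1387405  -0.00645719 -0.20957732]
0: 255 -0.9 -0.2 10.5 0 0 -0.18
1: 255 -0.9 -0.2 10.5 0 0 -0.18
2: 255 -0.9 -0.2 10.5 0 0 -0.18
```

View pics/w2.png

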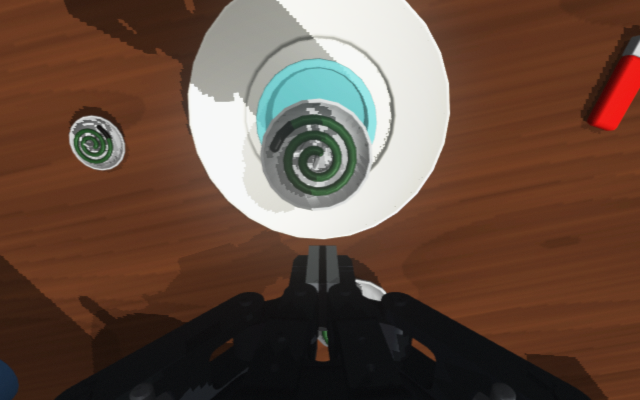

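```bash
python3 - <<'E'
from h import *
im=cv2.imread("pics/w2.png")
cv2.imwrite("pics/w2c.png",cv2.resize(im[50:215,240:395],None,fx=3.6,fy=3.6,interpolation=cv2.INTER_CUBIC))
E
```

```text
(no output)
```

View pics/w2c.png

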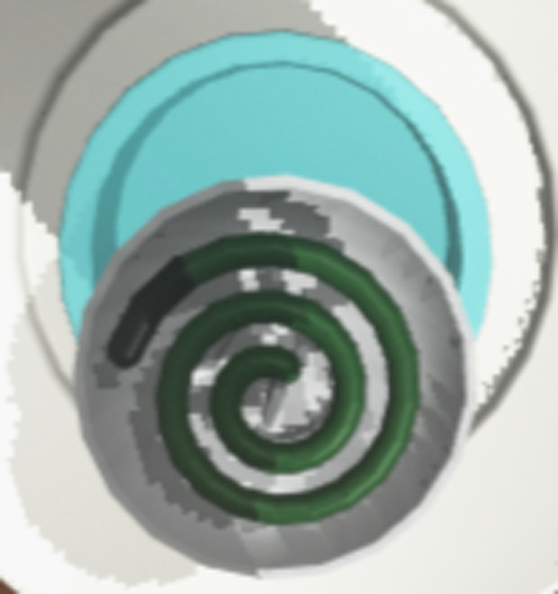

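```bash
python3 - <<'E'
from h import *
import pickle
im=cv2.imread("pics/w2.png"); ci=pickle.load(open("w2.pkl","rb"))
s=3.6; g=lambda L:[((x+.5)/s-.5+240,(y+.5)/s-.5+50) for x,y in L]
C=g([(60,245),(72,185),(105,115),(150,70),(205,40),(280,30),(340,42),(400,75),(450,130),(480,190),(491,250),(482,310)])
D=g([(76,390),(90,300),(130,235),(185,192),(240,178),(300,176),(360,193),(420,240),(455,295),(472,370),(468,430),(440,495),(385,550),(325,572),(262,577),(200,562),(140,515),(95,450)])
for n,p,z,R in(("cyan",C,101,None),("dish",D,114,None)):
    q,e=fitc(ci,p,z,R); print(n,q.round(2),e.round(1))
T=fitc(ci,C,101)[0][:2];S=fitc(ci,D,114)[0][:2]; d=T-S; print(d,np.hypot(*d),np.arctan2(d[1],d[0]))
st=r.sense(); y=st["tcp_rot"][2]; p=st["eef_pos"][:2]
M=np.array([[np.cos(y),np.sin(y)],[np.sin(y),-np.cos(y)]])
print("S,T in tool",M@(S-p),M@(T-p))
print(proj(ci,[[*(p+M.T@[11,0]),138.6],[*(p+M.T@[11,7]),138.6],[*(p+M.T@[11,-7]),138.6]]))
print(ray(ci,322,246,138.6),p)
cv2.imwrite("pics/w2f.png",cv2.resize(im[225:300,270:375],None,fx=6,fy=6,interpolation=cv2.INTER_CUBIC))
E
```

```text
cyan [530.46 -65.87  33.3 ] [ 0.  -0.3  0.   0.1  0.3  0.1 -0.  -0.2 -0.3 -0.   0.3  0. ]
dish [513.79 -62.57  29.84] [-0.1 -0.1  0.2  0.6  0.1  0.1  0.2 -0.2 -0.5 -0.6 -0.2  0.3  0.7  0.2
  0.2  0.1 -0.9 -0.8]
[16.67061053 -3.29641209] 16.9933983732927 -0.19521955347746073
S,T in tool [49.72646505 -2.259639  ] [66.71871919 -2.45683836]
[[320.86073856 242.46953187]
 [334.93219671 242.39113414]
 [306.787739   242.54793819]]
[473.43004275 -56.98317123 138.6       ] [464.66303895 -54.57433152]
```

View pics/w2f.png

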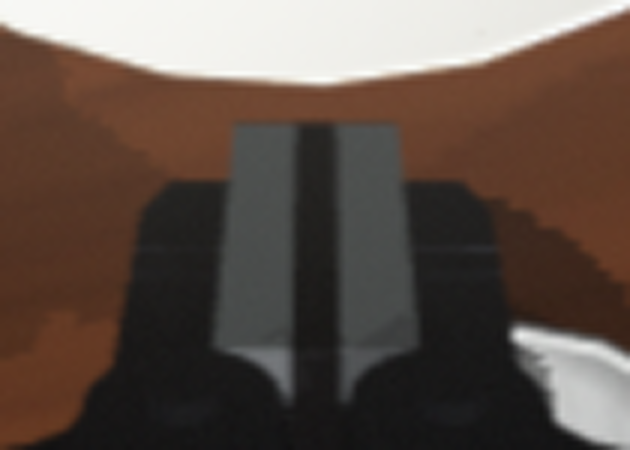

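Offset is now about 17 mm along the tool x axis, with the stand 3 mm off the finger's centreline. I'll descend to rim height, clear of the rim.

```bash
python3 -m jog '255 -1 -1 11 0 0 0; 255 0 -1 11 0 0 0; 255 0 -1 8 0 0 0; 255 0 0 0 0 0 0'; python3 - <<'E'
from h import *
st=r.sense();print(st["eef_pos"],st["tcp_rot"],st["contact_force"])
T=np.array([530.46,-65.87]);S=np.array([513.79,-62.57])
y=st["tcp_rot"][2]; p=st["eef_pos"][:2]
M=np.array([[np.cos(y),np.sin(y)],[np.sin(y),-np.cos(y)]])
print("S,T in tool",M@(S-p),M@(T-p))
E
```

```text
clock: 3.08
eef_pos: [465.4, -51.6, 112.3]
tcp_rot: [3.139, -0.01, -0.199]
contact_force: [-0.9, -0.1, 0.7]
opening: 0.0
[465.39780134 -51.61803526 112.34024226] [ 3.13867017 -0.01028894 -0.19925846] [-0.94189365 -0.0703049   0.70838939]
S,T in tool [49.60255217  1.15639125] [66.59592369  1.09139438]
```

```bash
python3 -m jog '255 0 0 3 0 0 0; 255 1 0 3 0 0 0; 255 2 0 0 0 0 0; 255 2 0 0 0 0 0'; python3 - <<'E'
from h import *
st=r.sense();print(st["eef_pos"],st["tcp_rot"],st["contact_force"])
import pickle
ci=optics.camera_info("wrist"); im=optics.grab_frame("wrist")[:,:,::-1].copy()
pickle.dump(ci,open("w3.pkl","wb")); cv2.imwrite("pics/w3.png",im)
cv2.imwrite("pics/w3c.png",cv2.resize(im[80:280,220:420],None,fx=3,fy=3,interpolation=cv2.INTER_CUBIC))
E
```

```text
clock: 3.42
eef_pos: [471.2, -53.0, 107.7]
tcp_rot: [3.139, -0.012, -0.198]
contact_force: [-1.1, -0.0, 0.4]
opening: 0.002
[471.20548753 -53.01440366 107.6851319 ] [ 3.13870719 -0.01230723 -0.19772248] [-1.10555787 -0.03447116  0.35674489]
```

View pics/w3c.png

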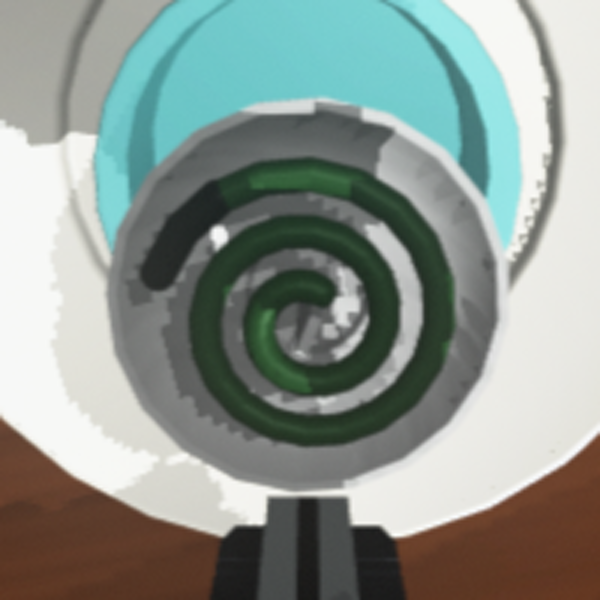

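The tip is 1–2 mm short of the rim and centred on it. I'll start the gentle push.

```bash
python3 -m jog '255 1 0 0 0 0 0; 255 1 0 0 0 0 0; 255 1 0 0 0 0 0; 255 1 0 0 0 0 0; 255 1 0 0 0 0 0'; python3 - <<'E'
from h import *
st=r.sense();print(st["eef_pos"],st["tcp_rot"],st["contact_force"])
import pickle
ci=optics.camera_info("wrist"); im=optics.grab_frame("wrist")[:,:,::-1].copy()
pickle.dump(ci,open("w4.pkl","wb")); cv2.imwrite("pics/w4.png",im)
cv2.imwrite("pics/w4c.png",cv2.resize(im[70:270,220:420],None,fx=3,fy=3,interpolation=cv2.INTER_CUBIC))
E
```

```text
clock: 3.88
eef_pos: [477.6, -54.3, 108.5]
tcp_rot: [3.139, -0.014, -0.198]
contact_force: [-0.3, -0.4, -0.9]
opening: 0.004
[477.61423375 -54.33264051 108.53958152] [ 3.13884077 -0.01366932 -0.19782878] [-0.29157228 -0.42717245 -0.91229787]
```

View pics/w4c.png

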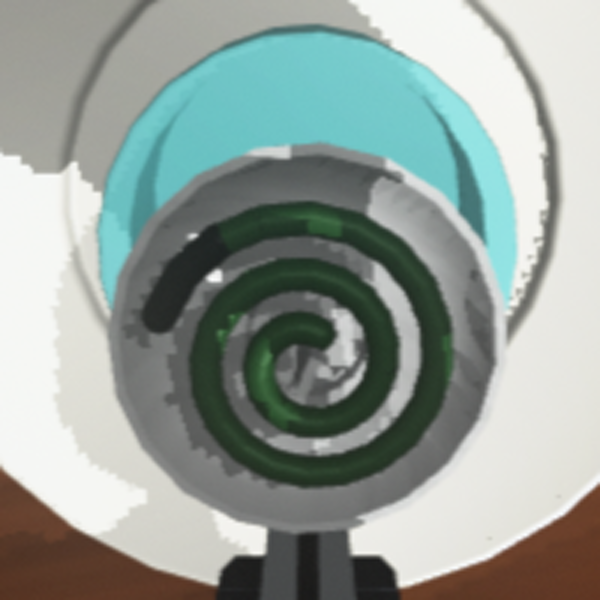

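```bash
cat >> h.py <<'E'
import pickle
def meas(k,x0,y0,s,C,D):
    ci=pickle.load(open(f"w{k}.pkl","rb"))
    g=lambda L:[((x+.5)/s-.5+x0,(y+.5)/s-.5+y0) for x,y in L]
    st=r.sense(); y=st["tcp_rot"][2]; p=st["eef_pos"][:2]
    M=np.array([[np.cos(y),np.sin(y)],[np.sin(y),-np.cos(y)]])
    out=[]
    for fr in (0,1):
        T,eT=fitc(ci,g(C),101,34 if fr else None);S,eS=fitc(ci,g(D),114,30 if fr else None)
        print(T.round(2),S.round(2),eT.round(1),eS.round(1),"\n d world",(T-S)[:2].round(2),"tool",(M@(T-S)[:2]).round(2),"S tool",(M@(S[:2]-p)).round(2))
    return T,S
E
python3 - <<'E'
from h import *
T,S=meas(4,220,70,3,[(100,225),(115,155),(155,90),(215,45),(315,27),(400,50),(450,90),(495,150),(516,220),(510,275)],
[(112,335),(140,245),(190,185),(250,152),(310,142),(385,160),(440,195),(485,250),(507,340),(495,400),(460,465),(410,507),(345,527),(275,530),(195,495),(140,430)])
E
```

```text
[531.26 -65.86  33.22] [517.94 -63.75  29.84] [-0.2 -0.1  0.2  0.4 -0.  -0.1 -0.5 -0.1  0.4  0. ] [ 0.  -0.4  0.   0.4  0.5 -0.  -0.2 -0.1 -0.1 -0.3  0.2  0.4 -0.1  0.4
 -0.  -0.6] 
 d world [13.32 -2.11] tool [13.47 -0.55] S tool [41.16  1.31]
[530.36 -65.44] [517.93 -63.71] [-1.1 -0.6 -0.   0.4  0.2  0.1 -0.4 -0.2  0.  -0.7] [-0.1 -0.5 -0.1  0.2  0.4 -0.1 -0.4 -0.3 -0.3 -0.5  0.   0.2 -0.3  0.2
 -0.2 -0.8] 
 d world [12.42 -1.72] tool [12.52 -0.75] S tool [41.15  1.28]
```

The stand is in contact and sliding, with about 13 mm to go. Continuing slowly.

```bash
python3 -m jog '255 1 0 0.4 0 0 0; 255 1 0 0.4 0 0 0; 255 1 0 0.4 0 0 0; 255 1 0 0.2 0 0 0; 255 1 0 0.2 0 0 0'; python3 - <<'E'
from h import *
st=r.sense();print(st["eef_pos"],st["tcp_rot"],st["contact_force"])
import pickle
ci=optics.camera_info("wrist"); im=optics.grab_frame("wrist")[:,:,::-1].copy()
pickle.dump(ci,open("w5.pkl","wb")); cv2.imwrite("pics/w5.png",im)
cv2.imwrite("pics/w5c.png",cv2.resize(im[70:270,220:420],None,fx=3,fy=3,interpolation=cv2.INTER_CUBIC))
E
```

```text
clock: 4.35
eef_pos: [482.9, -55.4, 106.8]
tcp_rot: [3.139, -0.013, -0.198]
contact_force: [-1.2, -0.3, 0.2]
opening: 0.003
[482.90048801 -55.38531623 106.83011113] [ 3.13880502 -0.01337181 -0.19774305] [-1.15129164 -0.27805046  0.17300864]
```

View pics/w5c.png

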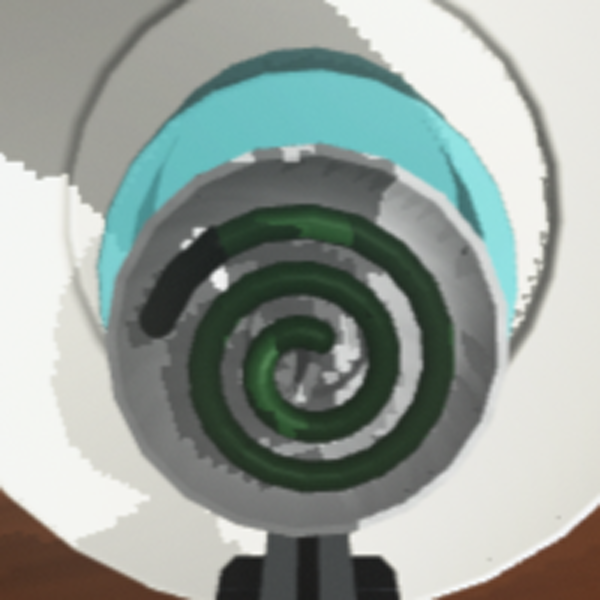

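Moved about 5 mm; the stand is upright and the flat's far edge is now at crop row 68. I'll measure again and continue.

```bash
python3 - <<'E'
from h import *
T,S=meas(5,220,70,3,[(100,265),(115,198),(150,140),(200,95),(255,74),(315,68),(390,85),(445,122),(493,190),(515,255),(513,305)],
[(112,340),(140,250),(190,188),(245,157),(310,147),(385,162),(440,198),(485,253),(507,343),(495,405),(460,470),(410,512),(345,532),(275,534),(195,500),(140,435)])
E
```

```text
[530.72 -65.86  33.2 ] [523.03 -64.77  29.6 ] [-0.1 -0.1 -0.1  0.3  0.1  0.   0.  -0.2 -0.5  0.2  0.1] [-0.  -0.5  0.1  0.4  0.3  0.2 -0.2 -0.2 -0.2 -0.4  0.2  0.5 -0.   0.3
  0.1 -0.6] 
 d world [ 7.69 -1.1 ] tool [ 7.75 -0.44] S tool [40.95  1.32]
[529.82 -65.46] [523.01 -64.67] [-1.  -0.7 -0.4  0.3  0.2  0.2  0.2 -0.1 -0.6 -0.2 -0.5] [-0.5 -0.9 -0.3  0.  -0.  -0.1 -0.5 -0.5 -0.6 -0.7 -0.2  0.1 -0.5 -0.1
 -0.4 -1. ] 
 d world [ 6.81 -0.78] tool [ 6.83 -0.57] S tool [40.91  1.23]
```

```bash
python3 -m jog '255 1 0 0 0 0 0; 255 1 0 0 0 0 0; 255 1 0 0 0 0 0; 255 0.8 0 0 0 0 0'; python3 - <<'E'
from h import *
st=r.sense();print(st["eef_pos"],st["tcp_rot"],st["contact_force"])
import pickle
ci=optics.camera_info("wrist"); im=optics.grab_frame("wrist")[:,:,::-1].copy()
pickle.dump(ci,open("w6.pkl","wb")); cv2.imwrite("pics/w6.png",im)
cv2.imwrite("pics/w6c.png",cv2.resize(im[70:270,220:420],None,fx=3,fy=3,interpolation=cv2.INTER_CUBIC))
E
```

```text
clock: 4.73
eef_pos: [487.1, -56.2, 106.8]
tcp_rot: [3.139, -0.013, -0.198]
contact_force: [-0.7, -0.8, 0.1]
opening: 0.0
[487.05198049 -56.20549242 106.79793496] [ 3.13880633 -0.01326755 -0.1977134 ] [-0.74829774 -0.76940451  0.14468878]
```

View pics/w6c.png

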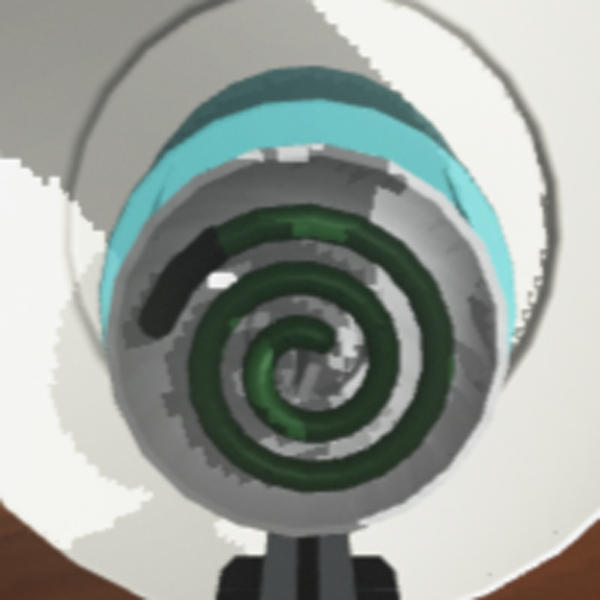

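```bash
python3 - <<'E'
from h import *
T,S=meas(6,220,70,3,[(100,295),(113,235),(140,185),(190,135),(250,106),(315,99),(390,115),(445,152),(490,215),(514,285),(514,335)],
[(110,340),(140,250),(190,188),(245,157),(310,147),(385,162),(440,198),(485,253),(507,343),(495,405),(460,470),(410,512),(345,532),(275,535),(195,500),(140,435)])
E
```

```text
[530.2  -65.83  33.47] [527.2  -65.53  29.64] [ 0.1 -0.1 -0.2  0.   0.2  0.1  0.2 -0.1 -0.6  0.   0.3] [ 0.2 -0.6  0.   0.4  0.3  0.2 -0.2 -0.1 -0.2 -0.4  0.2  0.4 -0.1  0.4
 -0.  -0.7] 
 d world [ 3.  -0.3] tool [ 3.  -0.3] S tool [40.96  1.28]
[529.57 -65.61] [527.16 -65.44] [-0.5 -0.5 -0.3  0.   0.3  0.2  0.3 -0.1 -0.7 -0.3 -0.2] [-0.3 -1.  -0.3  0.  -0.  -0.1 -0.4 -0.4 -0.5 -0.7 -0.2  0.1 -0.5 -0.
 -0.5 -1.1] 
 d world [ 2.41 -0.18] tool [ 2.4 -0.3] S tool [40.91  1.19]
```

About 2.5–3 mm remain. I'll make a short last push, back off and look.

```bash
python3 -m jog '255 0.8 0 0 0 0 0; 255 0.8 0 0 0 0 0; 255 0.6 0 0 0 0 0; 255 0 0 0 0 0 0; 255 -6 0 0 0 0 0'; python3 -m jog '255 -12 0 0 0 0 0; 255 -12 0 0 0 0 0; 255 0 0 -18 0 0 0; 255 0 0 -18 0 0 0; 255 0 0 0 0 0 0'; python3 - <<'E'
from h import *
st=r.sense();print(st["eef_pos"],st["tcp_rot"],st["contact_force"])
import pickle
ci=optics.camera_info("wrist"); im=optics.grab_frame("wrist")[:,:,::-1].copy()
pickle.dump(ci,open("w7.pkl","wb")); cv2.imwrite("pics/w7.png",im)
cv2.imwrite("pics/w7c.png",cv2.resize(im[30:230,220:420],None,fx=3,fy=3,interpolation=cv2.INTER_CUBIC))
E
```

```text
clock: 5.2
eef_pos: [484.9, -55.7, 107.0]
tcp_rot: [3.139, -0.015, -0.198]
contact_force: [0.0, -0.3, 0.2]
opening: -0.002
clock: 5.62
eef_pos: [451.8, -49.3, 141.6]
tcp_rot: [3.138, -0.008, -0.198]
contact_force: [0.2, 0.1, -0.2]
opening: 0.004
[451.78206956 -49.30753026 141.57926733] [ 3.13835431 -0.00787696 -0.19777992] [ 0.22682577  0.09222656 -0.18469869]
```

View pics/w7c.png

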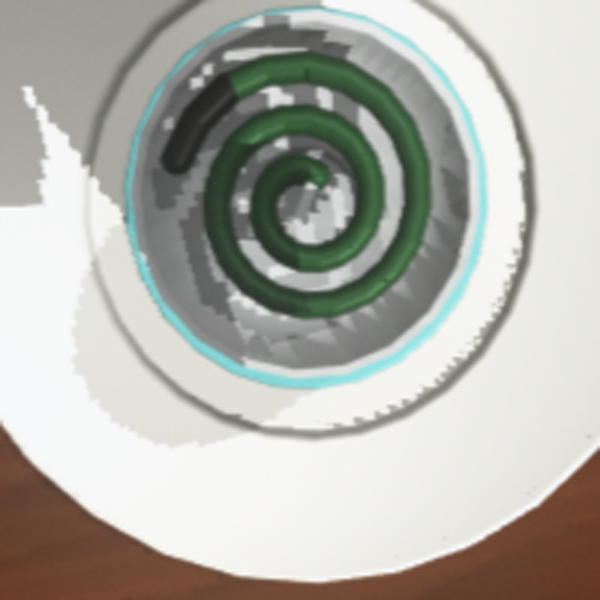

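The stand is upright and nearly concentric, with a thin cyan ring visible all round. I'll fit both circles all the way round, with an enlarged crop for accuracy.

```bash
python3 - <<'E'
from h import *
im=cv2.imread("pics/w7.png")
cv2.imwrite("pics/w7d.png",cv2.resize(im[28:164,256:388],None,fx=4.4,fy=4.4,interpolation=cv2.INTER_CUBIC))
ci=pickle.load(open("w7.pkl","rb"))
# automatic: radial profile, cyan-ness outer edge and inner edge
T0=np.array([530.3,-65.8])
h=cv2.cvtColor(im,cv2.COLOR_BGR2HSV)
for lab,z in (("outer",101),("inner",114)):
    P=[]
    for a in np.radians(np.arange(0,360,6)):
        rr=np.arange(26,38,.1); W=np.c_[T0[0]+rr*np.cos(a),T0[1]+rr*np.sin(a),0*rr+z]
        p=proj(ci,W).astype(np.float32)
        v=cv2.remap(im.astype(np.float32),p[None,:,0],p[None,:,1],cv2.INTER_LINEAR)[0]
        c=(v[:,0]+v[:,1])/2-v[:,2]   # cyan excess
        if c.max()<25: continue
        ok=np.where(c>c.max()/2)[0]; k=ok[-1] if lab=="outer" else ok[0]
        P.append(W[k,:2])
    P=np.array(P)
    f=lambda q:np.hypot(*(P-q[:2]).T)-q[2]
    q=least_squares(f,[*T0,32],loss="soft_l1",f_scale=.3).x
    print(lab,len(P),q.round(2),f(q).round(1).tolist())
E
```

```text
outer 60 [530.04 -65.81  33.51] [0.2, -0.0, 0.1, 0.0, 0.0, 0.0, 0.0, 0.1, -0.0, 0.1, 0.0, -0.1, 0.1, -0.0, -0.1, -0.1, -0.1, 0.1, -0.1, 0.0, -0.1, -0.0, 0.0, -0.1, 0.2, -0.0, 0.1, 0.1, 0.0, 0.0, -0.1, 0.1, -0.1, 0.0, -0.0, -0.0, 0.2, -0.1, 0.1, 0.0, 0.1, -0.0, -0.1, 0.0, -0.1, -0.0, -0.1, -0.1, 0.2, -0.0, 0.1, -0.1, -0.0, -0.0, -0.1, 0.1, -0.1, -0.1, 0.1, -0.1]
inner 60 [530.37 -65.82  29.91] [0.1, 0.0, -0.1, -0.1, 0.0, -0.1, -0.0, -0.0, -0.1, 0.1, -0.0, -0.1, 0.1, 0.0, -0.1, 0.1, 0.1, -0.1, 0.0, 0.0, -0.2, 0.2, -0.0, -0.1, 0.1, 0.1, -0.0, 0.2, 0.1, -0.1, 0.2, 0.1, -0.1, 0.1, -0.1, -0.1, 0.0, 0.0, -0.2, 0.0, 0.0, -0.1, -0.0, 0.1, -0.0, 0.1, -0.0, -0.1, 0.1, 0.0, -0.1, 0.0, 0.0, 0.0, 0.0, 0.1, -0.1, 0.1, -0.1, 0.0]
```

View pics/w7d.png

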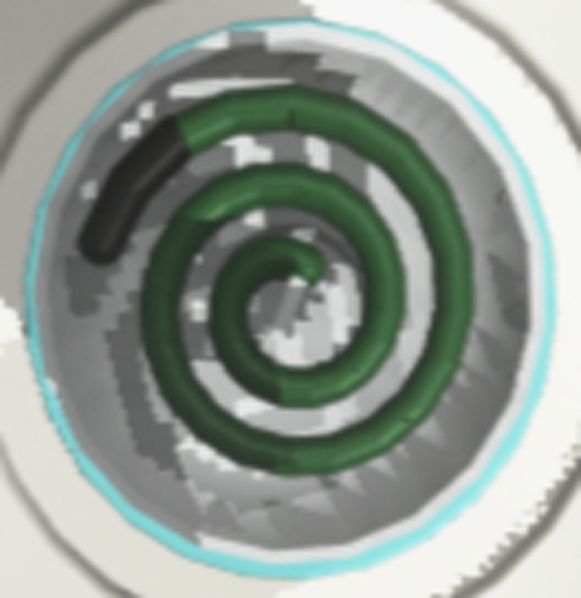

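Full-circle fits put the stand at (530.37,-65.82) and the flat at (530.04,-65.81), 0.3 mm apart. The tumbler has not moved. I'll retreat, do a last look and hand in.

```bash
python3 -m jog '255 -15 0 -20 0 0 0; 255 -15 0 -25 0 0 0; 255 -10 0 -25 0 0 0; 255 0 0 -20 0 0 0; 255 0 0 0 0 0 0'; python3 - <<'E'
from h import *
im=optics.grab_frame("scene")[:,:,::-1]; a=cv2.resize(im[180:265,255:370],None,fx=4,fy=4,interpolation=cv2.INTER_CUBIC)
im=optics.grab_frame("top")[:,:,::-1]; b=cv2.resize(im[155:240,293:385],None,fx=4,fy=4,interpolation=cv2.INTER_CUBIC)
cv2.imwrite("pics/end.png",np.hstack([a,b[:340]]))
E
```

```text
clock: 6.08
eef_pos: [404.2, -39.8, 228.0]
tcp_rot: [3.138, 0.001, -0.198]
contact_force: [1.5, 0.3, 0.4]
opening: -0.0
```

View pics/end.png

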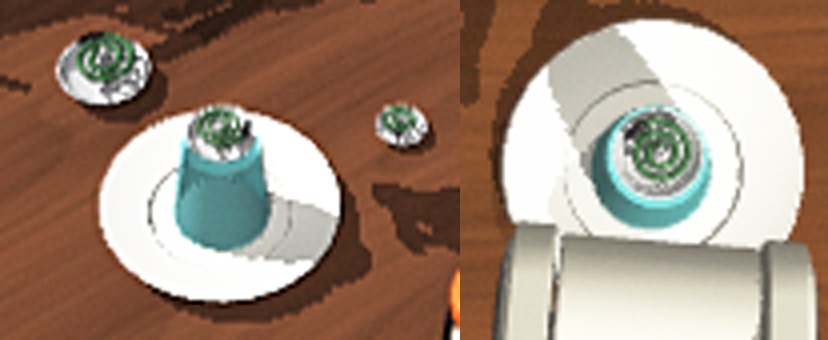

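Both views show the stand upright in the middle of the flat, with the hand well clear.

```bash
python3 -c "
from rig import ticket; print(ticket.sign_off())"
```

```text
the job is handed in; nothing more can be done
None
```

The stand is now centred on the tumbler's flat bottom, and I've handed the job in at about 6 s. I slid it about 17 mm with the shut fingertips against the rim, moving about 1 mm per control row. Then I drew the hand back and up.

- **Centring:** the last wrist picture put the stand's centre about 0.3 mm from the flat's centre. The fit used the flat's edge and the dish rim all the way round.
- **Nothing else disturbed:** measured forces stayed at about 1 N, within sensor noise. The tumbler's measured position stayed within about 1 mm between pictures, which is within measurement error. The last scene and top views show the stand upright. I didn't measure the plate or the bystanders again; the hand stayed clear of them.
- **Disagreements:**
  - The flat measured about 33.5 mm in radius, against the stated 34 mm.
  - My first top-view estimate of the flat's centre was about 6 mm off; the closer wrist pictures corrected it.
  - The scene camera was a pixel or so off the wrist fit.

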